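# Stand up the pipette rack on its kickstand and hold it

### The job

The pipette rack on the bench is leaning forward with its red kickstand folded up. First flip the kickstand over its centre until it is fully down, then tilt the rack up until it stands upright over its kickstand, and finish still holding it there by the blue-and-steel frame (hand off the kickstand), because it tips forward again when let go. Leave the tip box, the tube block and the bottle where they stand.

Things in the scene. Friction and masses are not known exactly. Their poses are not given: they have to be found in the camera images.
- base: Grey base plate fixed to the bench, 12 mm thick, x from -90 to +150 mm, y from -135 to +165. Origin: on the bench, straight below the middle of the rack's foot hinge. x points from the rack's front to its back (away from the robot, turned up to 0.4 rad), y to the kickstand's side, z up. A 25 mm high rubber ledge at x = 79 to 93, y = 110 to 160 stops the kickstand's foot.
- rack (a joint): Rack's tilt about its foot hinge (along base y, 25 mm above the bench). 0 = upright, negative = leaning forward (to base -x). Starts on its stop at -0.3. Weight and a hinge spring pull it forward: 3 to 5 N at the top bar lifts it off the stop, 2 to 3 N holds it upright. With the kickstand down it cannot pass 0 (foot meets base); with it up it can go back to 0.4.
- foot_hinge (a point): Middle of the rack's foot hinge, 25 mm above the bench; the frame is the rack's: z up along the uprights, x to the back, y to the left.
- bar_mid (a point): Middle of the top bar: round steel, 16 mm diameter, along y, 215 mm from the foot hinge along rack z. Two blue 14 mm square uprights at y = +-92 mm. Two beige pipettes, 31 mm diameter, are fixed to the rack 36 mm in front of the bar at y = +-68, tops 13 mm above its centre; 105 mm of bar between them is free. Next crosspiece: 54 mm below the bar.
- kickstand (a joint): Angle of the red leg about its hub, relative to the rack (axis: rack y). 0 = pointing up along the uprights, positive = swung back. Starts folded on its stop at -0.3; fully down on its other stop at 2.59. Its weight (140 g) keeps it on either stop: over centre is where the leg stands plumb, 0.3 while the rack leans; pushed past that it drops down by itself within a second. Under 1 N at its end pushes it over.
- hub (a point): Pivot of the kickstand on the left outside of the rack: in the rack's frame at x = 0, y = 135 mm, 105 mm from the foot hinge along z.
- leg_end (a point): Centre of the black rubber ball (16 mm diameter) at the free end of the red leg, a rod of 10 mm diameter, 129 mm from the hub. The leg swings in the plane y = 135 mm, 31 mm clear of the left upright.
- tip_box: Bystander: red tip box with a paler lid, 85 x 120 x 62 mm, loose; origin at the centre of its underside. Leave alone.
- tube_block: Bystander: magenta tube block with small tubes, 70 x 120 x 46 mm, loose; origin at the centre of its underside. Leave alone.
- reagent_bottle: Bystander: amber jar with blue cap, 60 mm in diameter, 100 mm tall, loose; origin at the centre of its underside. Leave alone.

How it is judged:
On the way, in this order (a step that is already met when the one before it is completed fails the run):
1. the kickstand is flipped fully down while the rack still leans forward (value of joint kickstand above 2.45 rad and value of joint rack below -0.07 rad), for 0.1 s.
2. the rack is raised upright (value of joint rack above -0.05 rad and value of joint kickstand above 2.45 rad), for 0.2 s.
At the end, for the whole second after the job is handed in: The program finishes while holding: kickstand fully down (joint above 2.45 rad), rack upright within 0.05 rad and still, fingers pressing on the rack with more than 1 N and not touching the kickstand (all of step 2 and value of joint rack below 0.05 rad and contact force between the fingers and rack above 1 N and contact force between the fingers and kickstand below 0.3 N and velocity of joint rack between -0.1 and 0.1 rad/s); the arm keeps its last pose, push and grip.
It fails at once if the tip box is moved more than 25 mm or tipped (distance of tip_box from where it was at the start of the episode above 0.025 m or angle between tip_box's own z axis and vertical above 0.3 rad).
It fails at once if the tube block is moved more than 25 mm or tipped (distance of tube_block from where it was at the start of the episode above 0.025 m or angle between tube_block's own z axis and vertical above 0.3 rad).
It fails at once if the bottle is moved more than 25 mm or tipped (distance of reagent_bottle from where it was at the start of the episode above 0.025 m or angle between reagent_bottle's own z axis and vertical above 0.3 rad).
It also fails if it takes over 48 s, if anything falls off the work surface, if the arm or the gripper's body presses on something with over 40 N, if the wrist force passes 120 N, or if a joint passes its speed limit or range.

### The arm

A 6-joint arm with a two-finger parallel gripper is mounted at the origin on the work surface. World frame = base frame: x ahead of the robot, y to its left, z up, the work surface at z = 0. Lengths are in m, angles in rad, forces in N, time in s.
With the tool pointing down it reaches from about 0.375 to 0.975 m from the base axis. Payload 3.8 kg.
Tool frame: the origin (TCP) lies at the very end of the fingers, on their centre line; the grasp point (between the pads) lies 19 mm behind it; z points along the fingers, y is the direction in which the jaws open and shut (so a half turn about z gives the same grasp; the last joint's range is limited). The gripper opens to 85 mm and grips with 20 to 120 N. Pads are 22 mm wide; open, the fingers measure 114 mm over their backs; the gripper's body (76 mm by 85 mm) begins 54 mm behind the grasp point. The pads swing forward as they close: fully open they stand 13 mm farther back than shut.
Start: joints at [1.166, 0.264, 1.604, -0, 1.274, -0.037], TCP at [0.243, 0.63, 0.231] pointing down, gripper open.
Joint ranges: [-2.63, 2.63], [-0.94, 2.18], [0.31, 2.57], [-1.31, 4.45], [0, 2.66], [-2.55, 2.55]. Speed limits (rad/s): [2.57, 2.57, 3.14, 3.14, 3.14, 3.14].

### API

Orientations are given as a rotation vector (axis times angle).
In Python, from workcell import status, read_camera, camera_info, order gives the robot as it stands.
- The arm moves only by the tool move_arm, never from a script. Its argument "deltas" is a list of rows, each a list of 3 entries, a list of its own where there are three numbers: the turn, a rotation vector about the world's x, y, z as a fraction of full scale, then the shift along the world's x, y, z as a fraction of full scale, then the closure, from -1 (fully open) to 1 (shut), so that 0 is half open. A call has 1 to 20 rows; each row is the pose to reach, as a shift and turn from the pose commanded when the call began; what a row does not reach only later rows make up. Full scale, the value 1, is 0.1 m for a shift and pi/2 rad for a turn. A row lasts 1/8 s, in which the tool goes at most 62.5 mm and 10.7 degrees, less where a joint would pass 70% of its speed; a pose out of reach is approached as far as the arm can. A call with a number of a shift or a turn outside -1 to 1 is refused whole. A call with a gripper value outside its range is refused whole. The fingers move at their own pace and stop on an object; "grip_force" is the grip in N (left out, the last holds). Time passes only in rows, so rows that repeat a pose let the fingers close. It gives the time, the measured TCP pose, the force and the opening at its end, in the units of the state.
- status.read_state(): the state, without advancing time (a new reading comes with each control period).
- read_camera(name): name is "side" or "top"; returns (picture, depth): 480x640x3 uint8, red, green, blue; 480x640 float32, m along the optical axis (not along the pixel's ray), 0 where there is no reading.
- camera_info(name): a dict with "K" (3x3 intrinsics, pixels), "R" (3x3) and "t" (3): a world point X has camera coordinates R X + t. Camera axes: x right, y down, z forward; pixel columns grow to the right and rows downward; lengths in m; the calibration is good to about 2 mm. A picture is of the moment at which its call begins. camera_info takes no time and is no camera call.
- order.finish_job(): hands the job in, once; it reports no verdict.
The state is a dict: "time": time; "q": joint angles; "joint_vel": joint speeds; "joint_torque": joint torques, N m; "tool_pos": TCP position; "tcp_rot": TCP orientation; "wrist_force": force on the tool from outside, world axes, zero at the start; "torque": the same for the moment, N m; "width": opening from 0.0 (shut) to 1.0 (fully open).
Only numpy, scipy, OpenCV 4.12 (cv2) and the standard library are available. Lean on these libraries where they do the work, as an engineer would, in place of code of your own. Each camera call takes 0.05 s, during which the arm holds its last target. There are 200 camera calls.

## Working session

There is one attempt and no reset: what is moved stays moved. The work goes in short steps, Python scripts to look and compute and a tool call to move; the robot and the scene stay as the last step left them, time stands still between calls to the robot, and variables do not carry over. Pictures are saved under pics/ and viewed, about 8 in all and at most 12, crops included, and the job is handed in when it is done.

Besides the shell and the picture viewer there is one more tool, called after "Call:" as name(argument=value, ...) on one line, values as JSON. move_arm: Moves the arm, as the interface text tells. Its arguments: {"type":"object","properties":{"deltas":{"type":"array","items":{"type":"array"}},"grip_force":{"type":"number"}},"required":["deltas"]}

```bash
mkdir -p pics
cat > h.py <<'E'
import numpy as np,cv2
from workcell import status,read_camera,camera_info,order
def snap(n,f):
    im,d=read_camera(n); cv2.imwrite(f'pics/{f}.png',im[:,:,::-1]); np.savez(f'pics/{f}.npz',im=im,d=d); return im,d
def pts(n,d):
    c=camera_info(n);K,R,t=map(np.array,(c['K'],c['R'],c['t']));v,u=np.mgrid[:480,:640]
    P=np.stack([(u-K[0,2])/K[0,0]*d,(v-K[1,2])/K[1,1]*d,d],-1)
    return (P-t)@R
E
python3 - <<'E'
from h import *
for n in('side','top'):
    snap(n,n+'0'); c=camera_info(n); print(n,c['K'],np.round(-np.array(c['R']).T@c['t'],3))
a=[cv2.imread(f'pics/{n}0.png') for n in('side','top')]
print(status.read_state())
E
```

```text
side [[453.59571049   0.         323.79802067]
 [  0.         453.59571049 239.09014837]
 [  0.           0.           1.        ]] [ 1.16  -0.261  0.911]
top [[511.82675378   0.         311.671695  ]
 [  0.         511.82675378 238.96056956]
 [  0.           0.           1.        ]] [0.471 0.026 1.28 ]
{'time': 0.1, 'q': array([ 1.16608744e+00,  2.64721947e-01,  1.60520941e+00,  4.33495780e-05,
        1.27370470e+00, -3.68736515e-02]), 'joint_vel': array([-6.59712564e-04, -2.84800782e-03, -1.76485409e-03, -3.36011350e-05,
        1.89072546e-03,  7.90004020e-04]), 'joint_torque': array([ 1.00581296e-04, -5.16706789e+01, -3.68592489e+01, -1.25093425e-04,
        6.30053037e-03,  7.51759785e-06]), 'tool_pos': array([0.24244446, 0.62926415, 0.23007192]), 'tcp_rot': array([-0.5744725 , -3.0881241 ,  0.00311711]), 'wrist_force': array([ 0.38313189,  0.26638668, -0.65952877]), 'torque': array([-0.03306059, -0.00214258,  0.00162124]), 'width': 0.9976184656231203}
```

View pics/side0.png

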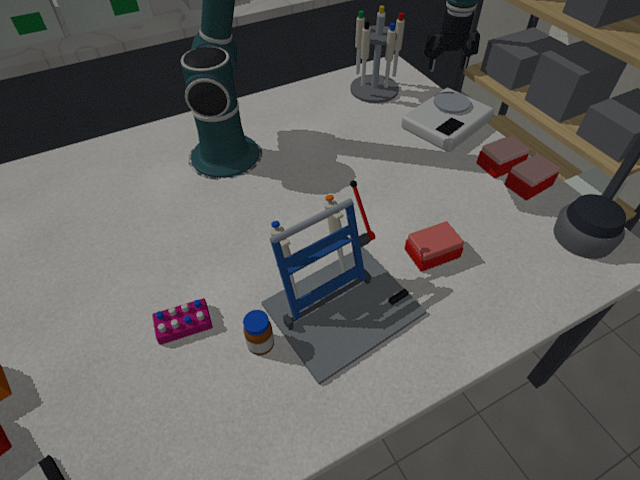

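View pics/top0.png

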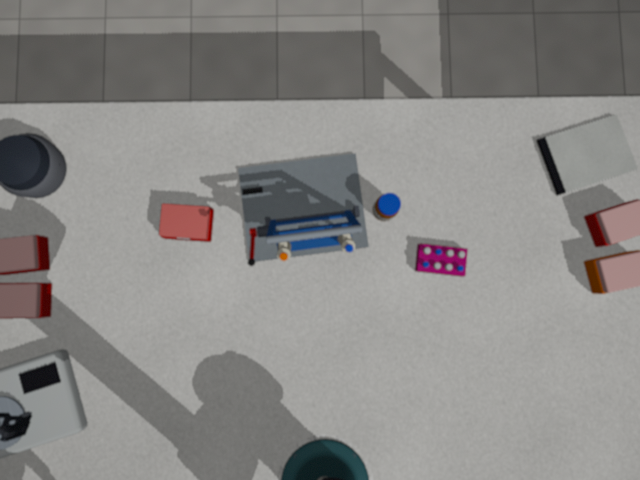

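The side view shows the rack, with the bar from about (275,238) to (352,205), the ball at (353,184) and the hub at (370,237). In the top view the plate corners are near (238,165), (355,152), (368,247) and (246,262), the ball is at (251,262), and the tip box at (186,222) is clear to the left.

```bash
cat >> h.py <<'E'
def ray(n,u,v):
    c=camera_info(n);K,R,t=map(np.array,(c['K'],c['R'],c['t']))
    return -R.T@t, R.T@np.linalg.solve(K,[u,v,1.])
def onz(n,u,v,z):
    o,d=ray(n,u,v); return o+d*(z-o[2])/d[2]
def tri(p,q):
    o,d=ray('top',*p);a,b=ray('side',*q);s=np.linalg.lstsq(np.c_[d,-b],a-o,rcond=None)[0]
    P,Q=o+s[0]*d,a+s[1]*b;return (P+Q)/2,np.linalg.norm(P-Q)
def ball(im,dark=70):
    pass
E
python3 - <<'E'
from h import *
C=[onz('top',*p,.012)for p in[(238,165),(355,152),(368,247),(246,262)]]
print(np.round(C,3))
# back-left(150,165) back-right(150,-135) front-right(-90,-135) front-left(-90,165)
L=np.array([[.15,.165],[.15,-.135],[-.09,-.135],[-.09,.165]])
M=np.array(C)[:,:2]; l=L-L.mean(0);m=M-M.mean(0)
yaw=np.arctan2((l[:,0]*m[:,1]-l[:,1]*m[:,0]).sum(),(l*m).sum())
R=np.array([[np.cos(yaw),-np.sin(yaw)],[np.sin(yaw),np.cos(yaw)]]);o=M.mean(0)-R@L.mean(0)
print('yaw',yaw,'o',o,'res',np.round(M-(L@R.T+o),4).tolist())
for nm,p,z in[('ball',(-.104,.135),.232),('bar',(-.0635,0),.230),('hub',(-.031,.135),.125)]:
    print(nm,R@p+o,z)
# measured ball: dark blob near
B=[]
for n,(u,v) in(('top',(251,262)),('side',(353,184))):
    im=np.load(f'pics/{n}0.npz')['im'].astype(int);w=im[v-8:v+9,u-8:u+9]
    mk=w.max(2)<60;r=np.nonzero(mk);B.append((u-8+r[1].mean(),v-8+r[0].mean()));print(n,mk.sum(),B[-1])
print('ball tri',tri(*B))
for n in('top','side'):
    z=np.load(f'pics/{n}0.npz');P=pts(n,z['d']);i=z['im'].astype(int)
    mk=(i[...,2]>1.6*i[...,0])&(i[...,2]>60)&(z['d']>0);mk[:, :230]=0;mk[:,378 if n=='top' else 370:]=0
    if n=='side':mk[300:]=0
    q=P[mk];b=(q[:,:2]-o)@R;s=q[:,2]>.05;print(n,mk.sum(),np.round(np.percentile(b[s],[1,5,50,95,99],axis=0),3).tolist(),np.percentile(q[s][:,2],[1,50,99]))
E
```

```text
[[ 0.78   0.207  0.012]
 [ 0.81  -0.089  0.012]
 [ 0.569 -0.117  0.012]
 [ 0.535  0.187  0.012]]
yaw 0.10217128665469717 o [0.64524565 0.02881224] res [[0.0026, -0.0017], [0.0018, 0.0009], [-0.0008, -0.002], [-0.0037, 0.0027]]
ball [0.52801887 0.15250089] 0.232
bar [0.5820768  0.02233565] 0.23
hub [0.60063818 0.15994642] 0.125
top 26 (np.float64(251.0), np.float64(261.5))
side 36 (np.float64(353.05555555555554), np.float64(183.33333333333334))
ball tri (array([0.52508106, 0.14855936, 0.2321801 ]), np.float64(0.00016678068472674178))
top 1809 [[-0.105, -0.096], [-0.085, -0.085], [-0.05, -0.004], [-0.01, 0.083], [-0.006, 0.091]] [0.05775706 0.12874186 0.235052  ]
side 2594 [[-0.098, -0.103], [-0.056, -0.101], [-0.041, -0.006], [-0.007, 0.09], [-0.005, 0.094]] [0.05124424 0.14315593 0.23160439]
```

Call:
move_arm(deltas=[[[0,0,-0.07],[0.22,-0.48,-0.02],1],[[0,0,-0.14],[0.44,-0.97,-0.03],1],[[0,0,-0.14],[0.44,-0.97,-0.03],1]])

```text
time: 0.48
tool_pos: [0.2875, 0.5295, 0.2273]
tcp_rot: [0.915, 3.005, -0.005]
wrist_force: [0.4, 0.9, 0.1]
width: 0.377
```

Call:
move_arm(deltas=[[[0,0,-0.07],[0.22,-0.48,-0.02],1],[[0,0,-0.14],[0.44,-0.97,-0.03],1],[[0,0,-0.14],[0.44,-0.97,-0.03],1]])

```text
time: 0.85
tool_pos: [0.3314, 0.4337, 0.2249]
tcp_rot: [1.239, 2.887, -0.002]
wrist_force: [0.1, 1.2, -0.3]
width: 0.001
```

Call:
move_arm(deltas=[[[0,0,-0.07],[0.22,-0.48,-0.02],1],[[0,0,-0.14],[0.44,-0.97,-0.03],1],[[0,0,-0.14],[0.44,-0.97,-0.03],1]])

```text
time: 1.23
tool_pos: [0.3755, 0.3377, 0.2222]
tcp_rot: [1.547, 2.734, -0.0]
wrist_force: [-0.5, 0.7, -0.1]
width: 0.005
```

Call:
move_arm(deltas=[[[0,0,-0.07],[0.22,-0.48,-0.02],1],[[0,0,-0.14],[0.44,-0.97,-0.03],1],[[0,0,-0.14],[0.44,-0.97,-0.03],1]])

```text
time: 1.6
tool_pos: [0.4197, 0.2413, 0.2193]
tcp_rot: [-1.837, -2.548, -0.001]
wrist_force: [-0.0, -0.0, 0.3]
width: -0.003
```

Call:
move_arm(deltas=[[[0,0,-0.07],[0.22,-0.48,-0.02],1],[[0,0,-0.14],[0.44,-0.97,-0.03],1],[[0,0,-0.14],[0.44,-0.97,-0.03],1],[[0,0,-0.14],[0.44,-0.97,-0.03],1]])

```text
time: 2.1
tool_pos: [0.4627, 0.1467, 0.2163]
tcp_rot: [-2.1, -2.335, -0.001]
wrist_force: [-0.4, 0.2, 0.2]
width: -0.004
```

Call:
move_arm(deltas=[[[0,0,0],[0.2,0.01,0],1],[[0,0,0],[0.35,0.03,0],1],[[0,0,0],[0.5,0.04,0],1],[[0,0,0],[0.65,0.05,0],1],[[0,0,0],[0.8,0.07,0],1],[[0,0,0],[0.8,0.07,0],1]])

```text
time: 2.85
tool_pos: [0.5447, 0.1522, 0.2172]
tcp_rot: [2.103, 2.332, 0.003]
wrist_force: [-1.2, 0.2, 3.0]
width: -0.002
```

Run:
```python
from h import *
im,d=snap('side','s1'); cv2.imwrite('pics/s1c.png',cv2.resize(im[130:360,200:480,::-1],None,fx=2.5,fy=2.5))
```

```text
(no output)
```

View pics/s1c.png

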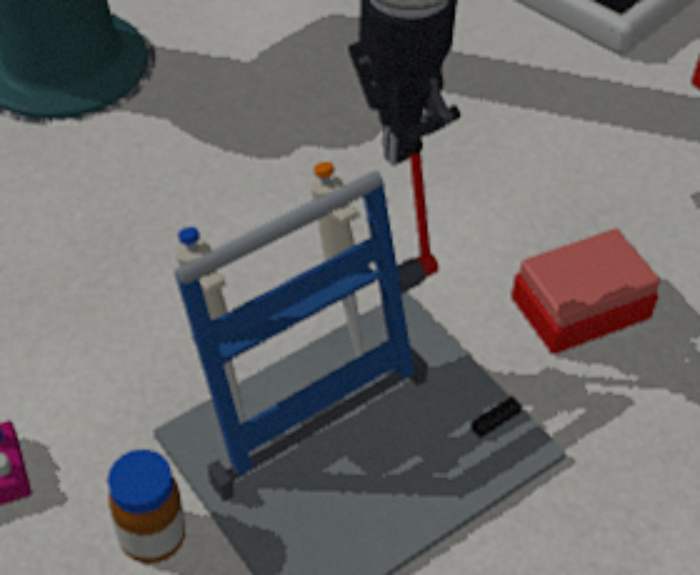

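The leg is being pushed from the front, with its top at crop (415,155) against the fingers and the rack still leaning. I'll keep pushing.

Call:
move_arm(deltas=[[[0,0,0],[0.15,0.02,0],1],[[0,0,0],[0.3,0.03,0],1],[[0,0,0],[0.45,0.05,0],1],[[0,0,0],[0.55,0.06,0],1],[[0,0,0],[0.55,0.06,0],1]])

```text
time: 3.52
tool_pos: [0.5975, 0.1576, 0.2153]
tcp_rot: [-2.103, -2.332, 0.002]
wrist_force: [0.3, 0.2, -0.2]
width: -0.003
```

Call:
move_arm(deltas=[[[0,0,0],[-0.5,-0.05,0],1],[[0,0,0],[-0.9,-0.09,0.2],1],[[0,0,0],[-1,-0.1,0.8],1],[[0,0,0],[-1,-0.1,0.9],-1],[[0,0,0],[-1,-0.1,0.9],-1]])

```text
time: 4.15
tool_pos: [0.4978, 0.1479, 0.3069]
tcp_rot: [2.103, 2.333, 0.002]
wrist_force: [-0.1, 0.3, -0.8]
width: 0.419
```

Run:
```python
from h import *
im,d=snap('side','s2'); cv2.imwrite('pics/s2c.png',cv2.resize(im[130:360,200:480,::-1],None,fx=2.5,fy=2.5))
snap('top','t2')
```

```text
(no output)
```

View pics/s2c.png

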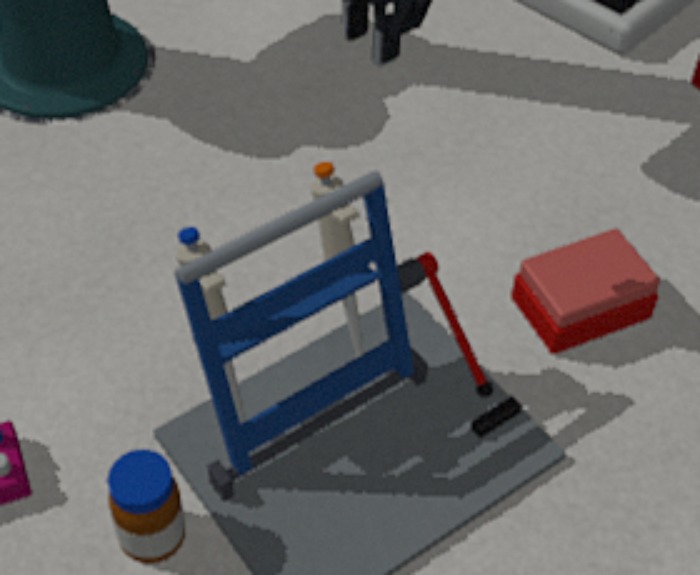

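The leg is down: hub at crop (428,263), ball at (485,388) next to the ledge, and the rack still leaning. Next I'll refine the bar position.

Run:
```python
from h import *
for p in((350.4,202),(273.6,238.8),(312,220.4)):print(onz('side',*p,.230))
z=np.load('pics/t2.npz');cv2.imwrite('pics/t2c.png',cv2.resize(z['im'][180:290,210:400,::-1],None,fx=4,fy=4))
# foot ball
B=[]
for n in('top','side'):
    pass
P=pts('top',z['d']);m=(P[...,2]>.215)&(P[...,2]<.245)&(P[...,0]>.5)&(P[...,0]<.65)&(abs(P[...,1]-.02)<.13)
i=z['im'].astype(int);m&=(i.max(2)-i.min(2)<40)
q=P[m];print(m.sum(),np.percentile(q,[2,50,98],axis=0).round(3)); c=abs(q[:,1]-.018)<.04;print(q[c].mean(0),q[c].min(0),q[c].max(0))
```

```text
[0.57138499 0.11482877 0.23      ]
[ 0.58893676 -0.07237648  0.23      ]
[0.58047767 0.01784723 0.23      ]
796 [[ 0.547 -0.074  0.215]
 [ 0.578  0.017  0.236]
 [ 0.597  0.114  0.24 ]]
[0.58000702 0.01851406 0.23616019] [ 0.56995566 -0.02047021  0.22433579] [0.59176298 0.05791233 0.24116071]
```

View pics/t2c.png

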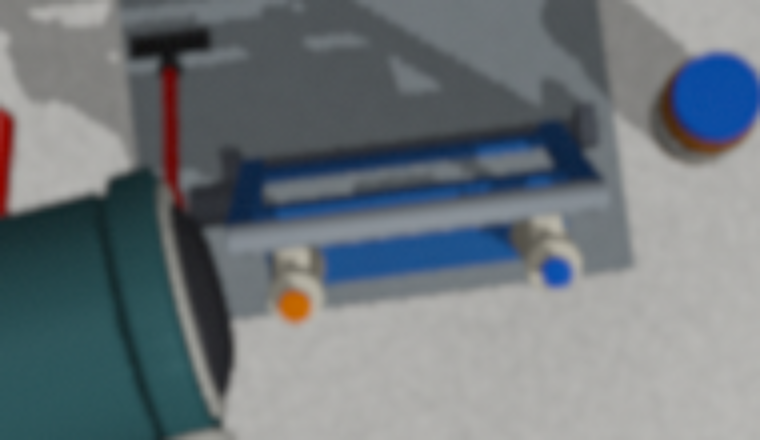

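The bar middle is at (0.580, 0.018, 0.230) by both views. I'll move above it with the gripper open, then descend.

Call:
move_arm(deltas=[[[0,0,0],[0.2,-0.33,0.1],-1],[[0,0,0],[0.41,-0.65,0.1],-1],[[0,0,0],[0.41,-0.65,0.1],-1]])

```text
time: 4.62
tool_pos: [0.539, 0.0809, 0.3136]
tcp_rot: [-2.106, -2.328, 0.006]
wrist_force: [-1.4, 0.4, 0.5]
width: 1.001
```

Call:
move_arm(deltas=[[[0,0,0],[0.2,-0.33,0],-1],[[0,0,0],[0.41,-0.65,0],-1],[[0,0,0],[0.41,-0.65,0],-1],[[0,0,0],[0.41,-0.65,0],-1]])

```text
time: 5.12
tool_pos: [0.5788, 0.0187, 0.3147]
tcp_rot: [-2.102, -2.331, 0.002]
wrist_force: [-0.3, 1.1, -0.1]
width: 1.0
```

Call:
move_arm(deltas=[[[0,0,0],[0,0,-0.3],-1],[[0,0,0],[0,0,-0.55],-1],[[0,0,0],[0,0,-0.8],-1],[[0,0,0],[0,0,-1],-1],[[0,0,0],[0,0,-1],-1]])

```text
time: 5.75
tool_pos: [0.5779, 0.0187, 0.214]
tcp_rot: [-2.1, -2.332, 0.004]
wrist_force: [-0.1, 0.1, -0.4]
width: 1.004
```

Run:
```python
from h import *
im,d=snap('side','s3'); cv2.imwrite('pics/s3c.png',cv2.resize(im[130:360,200:480,::-1],None,fx=2.5,fy=2.5))
```

```text
(no output)
```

View pics/s3c.png

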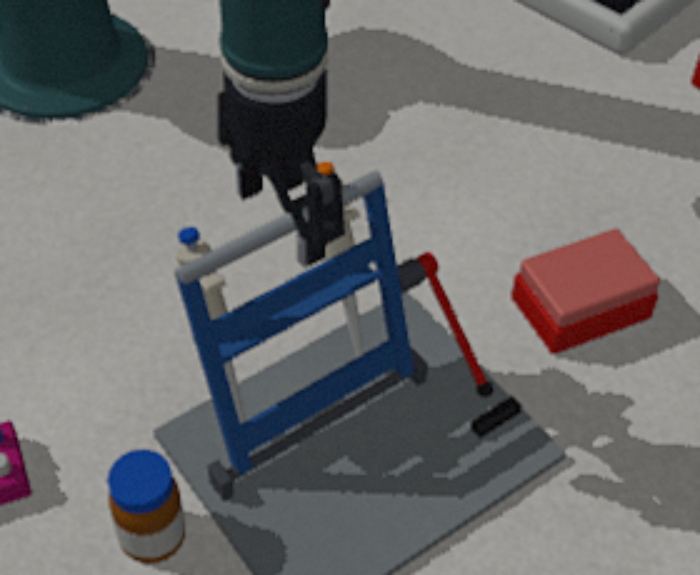

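The fingers straddle the bar: the back finger at crop (318,235) is behind it and the front one at (250,180) is beyond it. Close.

Call:
move_arm(deltas=[[[0,0,0],[0.02,0,-0.02],0],[[0,0,0],[0.02,0,-0.02],1],[[0,0,0],[0.02,0,-0.02],1],[[0,0,0],[0.02,0,-0.02],1],[[0,0,0],[0.02,0,-0.02],1],[[0,0,0],[0.02,0,-0.02],1]], grip_force=40)

```text
time: 6.55
tool_pos: [0.5814, 0.0177, 0.2148]
tcp_rot: [-2.103, -2.333, 0.001]
wrist_force: [-2.7, -0.4, 5.2]
width: 0.17
```

Call:
move_arm(deltas=[[[0,0,0],[0.1,0.01,0.03],1],[[0,0,0],[0.21,0.02,0.05],1],[[0,0,0],[0.31,0.03,0.07],1],[[0,0,0],[0.42,0.04,0.08],1],[[0,0,0],[0.52,0.05,0.09],1],[[0,0,0],[0.6,0.06,0.1],1],[[0,0,0],[0.63,0.06,0.1],1],[[0,0,0],[0.63,0.06,0.1],1],[[0,0,0],[0.63,0.06,0.1],1],[[0,0,0],[0.63,0.06,0.1],1]])

```text
time: 7.8
tool_pos: [0.6439, 0.0249, 0.2242]
tcp_rot: [-2.102, -2.332, -0.0]
wrist_force: [-4.5, 3.0, 3.4]
width: 0.169
```

Run:
```python
from h import *
im,d=snap('side','s4'); cv2.imwrite('pics/s4c.png',cv2.resize(im[130:360,200:480,::-1],None,fx=2.5,fy=2.5))
s=status.read_state();print(s['tool_pos'],s['wrist_force'],s['width'],s['time'])
```

```text
[0.64388542 0.02488078 0.22424514] [-5.16746588  2.27143124  3.59878251] 0.16843531219546654 7.85
```

View pics/s4c.png

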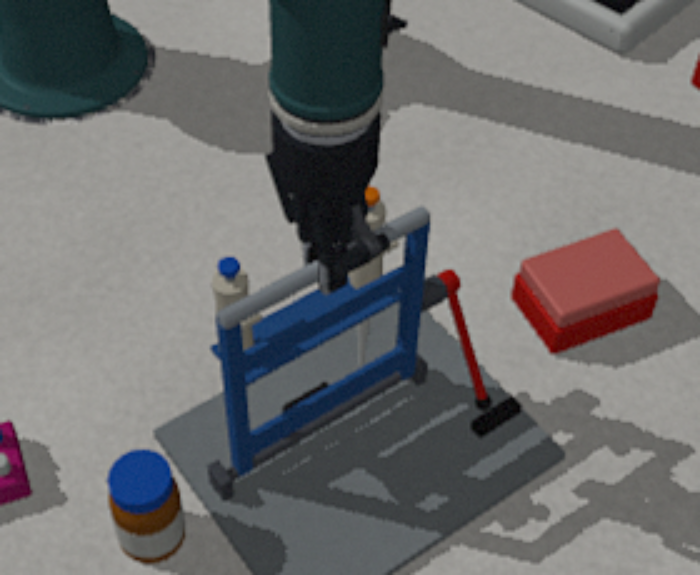

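The rack looks upright: bar from crop (228,318) to (425,216), ball at (483,401) on the plate against the ledge. One numeric check before handing in, and I'll submit only if it agrees.

Run:
```python
from h import *
o=np.array([.642,.0245]);y=.1022;R=np.array([[np.cos(y),-np.sin(y)],[np.sin(y),np.cos(y)]])
m=onz('side',330.6,236.8,.240);b=(m[:2]-o)@R
t=(status.read_state()['tool_pos'][:2]-o)@R
print('bar base',b,'tcp base',t)
f=(onz('side',393.2,290.4,.020)[:2]-o)@R;h=(onz('side',380.2,242.4,.130)[:2]-o)@R
print('foot',f,'hub',h)
im,_=read_camera('side');d=np.abs(im.astype(int)-np.load('pics/s4.npz')['im']).max(2);print('changed px',(d>40).sum())
if abs(b[0])<.008 and abs(t[0])<.008 and abs(f[0]-.0676)<.012: print('finish',order.finish_job())
```

```text
bar base [0.00390127 0.00080933] tcp base [0.00191443 0.00018644]
foot [0.06805931 0.1384708 ] hub [0.00186393 0.13955044]
changed px 1
the job is handed in; nothing more can be done
finish None
```

I flipped the kickstand down while the rack still leaned, then gripped the top bar and tilted the rack upright. I handed in at about 8 s of the 48 s, with the gripper still holding the bar at 40 N. The hand-in reports no verdict, so I don't know the judged result.

**Kickstand:** I pushed the leg over centre with the closed fingers, backed off, and it dropped by itself. The last picture puts its foot 68 mm behind the hinge, where 67.6 mm is expected when fully down. The fingers hold the middle of the bar, well away from the leg.

**Rack:** The camera puts the bar 4 mm behind the hinge and the tool position puts it 2 mm behind. Both are within 0.02 rad of upright, inside the 0.05 limit. The scene was still between the last two pictures.

**Bystanders:** In the last picture viewed, the tip box, tube block and bottle looked to be standing where they started. I judged that by eye and did not measure it.

**Disagreements:**
- The plate corners and the ball gave a sideways position about 4 mm apart, so I corrected the estimate before grasping the bar.
- The wrist force along x read about 5 N at the end, above the 2 to 3 N expected to hold the rack. About 2.7 N of that was already there when the grip closed.

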